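# Lock a fresh charcoal cartridge into the anaesthetic scavenger's bayonet port

## Task

Fit the fresh blue-capped charcoal cartridge to the gas scavenging unit. First pick it up from where it lies, stand it upright on its foot on the open bench and let go of it for a moment so that the carbon bed settles; then lower it into the unit's cup, feel for the two slots, push it down against the spring, turn it clockwise (seen from above) to the stop and let it spring up into its lock. Leave it locked and upright, and do not knock the spent cartridge or the other loose things on the bench.

Things in the scene. Friction and masses are not known exactly. Their poses are not given: they have to be found in the camera images.
- fresh_cartridge: Fresh charcoal cartridge with a blue cap, 110 mm long, about 0.28 kg. Origin: centre of its foot; z runs along it from foot to cap, x through its two lugs. It starts lying on a flat of its cap and its flange, axis 28 mm up, cap away to the robot's right (-y side). Its flange is 56 mm in diameter, z 24 to 36 mm, coned below.
- fresh_foot (a point): Centre of the foot of the fresh cartridge, axes as its body. The foot is a white spigot of 36 mm diameter, z 0 to 24 mm, with a chamfered end, on which the cartridge can stand by itself. Two bayonet lugs, 7 mm wide, one on the +x and one on the -x side, stick out to 25 mm from the axis, from z 4 to 10 mm.
- fresh_body (a point): Point on the axis of the fresh cartridge, 60 mm from its foot and near its centre of mass: middle of the round body (white cage over black charcoal), 50 mm in diameter, which runs from z 36 to 88 mm. Axes as its body.
- fresh_cap (a point): Centre of the top of the fresh cartridge's cap, 110 mm from its foot, axes as its body. The cap is an octagon of 56 mm across flats and 22 mm high, one pair of flats facing along x, the others 45 degrees apart. A white index bar on its top lies along x, in line with the lugs.
- scavenger: Gas scavenging unit, fixed: white drum of 110 mm diameter, 62 mm high, with a black panel, red switch and knob in front (its own -x; turned up to 0.4 rad from the robot) and a hose spigot 20 mm long on its -y side. Origin on the cup's axis at bench level, z up. A grey cup with a black rim stands up from its top: 61 mm wide inside, rim 91 mm above the bench.
- port (a point): Point on the cup's axis, level with the top of the lips deep inside, 50 mm above the bench; axes as the unit. The lips leave a 38 mm hole with two entry slots, 12 mm wide, half a turn apart, for the lugs. The line of the slots is up to 0.3 rad off the unit's x axis, either way: to be felt. Lugs resting on the lips keep the foot 46 mm above the bench; over the slots it goes lower.
- seal (a point): Top centre of the spring plate below the lips at rest, 42 mm above the bench. The foot meets it there; it pushes back with 6 N, rising to 12.5 N at its end stop, foot at 29 mm. Below 32 mm the lugs are under the lips (8 mm thick) and the cartridge can turn, only clockwise from above.
- lock (a point): Point on the cup's axis where the foot is when locked, 35 mm above the bench. Turned 0.85 rad clockwise from the slots' middle (0.1 rad play) the lugs meet a stop, under pockets 3 mm deep in the lips: let go there, the spring lifts the foot from 32 mm or less to 35 mm, which locks it. Unturned it stands at 42 mm.
- frame_arm (a point): Outer end of the right-hand arm of the stereotaxic frame, fixed: the arm runs from here to the robot's left, 20 mm either side of this x and 30 mm above and below. The frame and its light necks, up to 0.4 m high, stand behind this x; a second such arm is on the left. Keep the wrist in front of them.
- spent_cartridge: Spent cartridge, of the same shape with a grey cap, standing upright on its foot; to be left alone. Origin at the centre of its foot.
- beaker: Small glass beaker, 43 mm wide, 52 mm high; bystander. Origin at the centre of its underside.
- cement_bottle: Small white dropper bottle with a blue nozzle, 34 mm diameter, 83 mm high; bystander. Origin at the centre of its underside.
- wash_bottle: Squeeze bottle with a red cap and a bent spout, 60 x 92 x 179 mm; bystander. Origin on its underside.

How it is judged:
On the way:
1. the fresh cartridge stands upright on its foot on the bench, let go, for half a second (angle between fresh_cartridge's own z axis and vertical below 0.06 rad and height (world z) of fresh_foot below 0.004 m and contact force between the fingers and fresh_cartridge below 0.1 N), for 0.5 s.
At the end, for the whole second after the job is handed in: The fresh cartridge is locked in the port: released and at rest, upright (within 0.06 rad, cap up), on the cup's axis within 4 mm, its foot 13 to 16.7 mm below the top of the lips (33.3 to 37 mm above the bench), where only the lock pockets hold it against the spring (z of fresh_foot in the frame of port between -0.0167 and -0.013 m and horizontal distance between fresh_foot and port below 0.004 m and angle between fresh_cartridge's own z axis and vertical below 0.06 rad and linear speed of fresh_cartridge below 0.01 m/s and contact force between the fingers and fresh_cartridge below 0.1 N); the robot touches nothing.
It fails at once if spent cartridge was knocked or shifted by more than 25 mm (distance of spent_cartridge from where it was at the start of the episode above 0.025 m).
It fails at once if beaker was knocked or shifted by more than 25 mm (distance of beaker from where it was at the start of the episode above 0.025 m).
It fails at once if cement bottle was knocked or shifted by more than 25 mm (distance of cement_bottle from where it was at the start of the episode above 0.025 m).
It fails at once if wash bottle was knocked or shifted by more than 25 mm (distance of wash_bottle from where it was at the start of the episode above 0.025 m).
It also fails if it takes over 72 s, if anything falls off the work surface, if the arm or the gripper's body presses on something with over 40 N, if the wrist force passes 120 N, or if a joint passes its speed limit or range.

## Robot

A 6-joint arm with a two-finger parallel gripper is mounted at the origin on a cart in front of the work surface, level with it; the furniture and walls round the work are solid. World frame = base frame: x ahead of the robot, y to its left, z up, the work surface at z = 0. Lengths are in m, angles in rad, forces in N, time in s.
With the tool pointing down it reaches from about 0.35 to 0.775 m from the base axis. Payload 5.5 kg.
Tool frame: the origin (TCP) lies midway between the tips of the shut fingers; the grasp point (between the pads) lies grasp_offset behind it (grasp_offset is the distance from the TCP to the grasp point, in m); z points along the fingers, y is the line along which they close (so a half turn about z gives the same grasp; the last joint's range is limited). The gripper opens to 85 mm and grips with 20 to 120 N. Pads are 22 mm wide; open, the fingers measure 114 mm over their backs; the gripper's body (76 mm by 85 mm) begins 54 mm behind the grasp point. The pads swing forward as they close: fully open they stand 13 mm farther back than shut.
Start: joints at [1.138, 0.313, 0.046, 1.304, 0, 1.431], TCP at [0.166, 0.551, 0.203] pointing down, gripper open.
Joint ranges: [-2.76, 2.76], [-0.86, 1.69], [-1.03, 1.26], [-2.2, 2.34], [-1.47, 1.5], [-3.14, 3.14]. Speed limits (rad/s): [2.57, 2.57, 3.14, 3.14, 3.14, 3.14].

## Interface

Orientations are given as a unit quaternion [w, x, y, z].
In Python, from workcell import * gives the robot as it stands.
- The arm moves only by the tool step_arm, never from a script. Its argument "deltas" is a list of rows, each a list of 7 numbers: the shift along the world's x, y, z in mm, then the turn, a rotation vector about the world's x, y, z in degrees, then the gripper's target within -1 to 1 (fully open at 1, half-way at 0, shut at -1). A call has 1 to 5 rows; each row shifts and turns the commanded pose from where the row before left it; what a row does not reach is not made up. A row lasts 1/10 s, in which the tool goes at most 50 mm and 8.59 degrees, less where a joint would pass 70% of its speed; a pose out of reach is approached as far as the arm can. A call is refused whole if a number of a shift passes 50 or a number of a turn 8.59, either way. A call with a gripper value outside its range is refused whole. The fingers move at their own pace and stop on an object; "newtons" is the grip in N (left out, the last holds). Time passes only in rows, so rows that do not move let the fingers close. It gives the time, the measured TCP pose, the force, the opening and the grip force at its end, in the units of the state.
- get_state(): the state, without advancing time (a new reading comes with each control period).
- read_camera(name): name is "scene" or "side" or "wrist"; returns a dict with "image" (384x512x3 uint8, red, green, blue), "z_map" (384x512 float32, m along the optical axis (not along the pixel's ray), 0 where there is no reading), "K" (3x3 intrinsics, pixels), "dist_coeffs" ([k1, k2, p1, p2, k3] as OpenCV has them; the pictures are not rectified), "world_from_camera" (4x4, takes a point from camera to world coordinates). Camera axes: x right, y down, z forward; pixel columns grow to the right and rows downward; lengths in m; the calibration is good to about 2 mm. A picture is of the moment at which its call begins.
- hand_in(): hands the job in; it is judged then, once.
The state is a dict: "clock": time; "joint_pos": joint angles; "qvel": joint speeds; "tau": joint torques, N m; "tcp_pos": TCP position; "orientation": TCP orientation; "wrist_force": force on the tool from outside, world axes, zero at the start; "ft_torque": the same for the moment, N m; "finger_gap": finger opening in m; "grip_force": force on a finger pad.
Only numpy, scipy, OpenCV 4.12 (cv2) and the standard library are available. Lean on these libraries where they do the work, as an engineer would, in place of code of your own. Each camera call takes 0.05 s, during which the arm holds its last target. There are 200 camera calls.

## Working session

There is one attempt and no reset: what is moved stays moved. The work goes in short steps, Python scripts to look and compute and a tool call to move; the robot and the scene stay as the last step left them, time stands still between calls to the robot, and variables do not carry over. Pictures are saved under pics/ and viewed, at most 10 in all, crops included, and the job is handed in when it is done.

Besides the shell and the picture viewer there is one more tool, called after ">>>" by a JSON object that holds its "op" and its "data". step_arm: Moves the arm, as the interface text tells. Its arguments: {"type":"object","properties":{"deltas":{"type":"array","items":{"type":"array","items":{"type":"number"}}},"newtons":{"type":"number"}},"required":["deltas"]}

```bash
mkdir -p pics; cat > h.py <<'E'
from workcell import *
import numpy as np, cv2
def cloud(c):
    z=c["z_map"]; h,w=z.shape
    u,v=np.meshgrid(np.arange(w),np.arange(h))
    p=cv2.undistortPoints(np.stack([u,v],-1).reshape(-1,1,2).astype(np.float32),c["K"],np.array(c["dist_coeffs"])).reshape(h,w,2)
    P=np.dstack([p*z[...,None],z]); T=np.array(c["world_from_camera"])
    W=P@T[:3,:3].T+T[:3,3]; W[z==0]=np.nan
    return W
def save(c,n,s=1.0):
    cv2.imwrite("pics/"+n,cv2.resize(c["image"][...,::-1],None,fx=s,fy=s))
E
python3 - <<'E'
from h import *
for n in("scene","side"):
    c=read_camera(n); save(c,n+"0.png",1.5); np.savez(n+"0.npz",W=cloud(c),im=c["image"]); print(n,np.round(c["world_from_camera"],2).tolist())
s=get_state();print({k:s[k] for k in("clock","tcp_pos","orientation","finger_gap","wrist_force")}); import workcell; print(workcell.grasp_offset if hasattr(workcell,'grasp_offset') else dir(workcell))
E
```

```text
scene [[-0.83, -0.42, 0.37, -0.14], [-0.56, 0.61, -0.57, 0.87], [0.02, -0.68, -0.74, 1.31], [0.0, 0.0, 0.0, 1.0]]
side [[0.83, -0.38, 0.4, -0.05], [-0.55, -0.58, 0.6, -0.81], [0.01, -0.72, -0.69, 1.03], [0.0, 0.0, 0.0, 1.0]]
{'clock': 0.1, 'tcp_pos': array([0.16576384, 0.55008175, 0.2019219 ]), 'orientation': array([-2.22864248e-04,  1.45855651e-01,  9.89305569e-01, -7.55997566e-04]), 'finger_gap': 0.08558366299298983, 'wrist_force': array([ 0.6414358 , -0.09517309, -0.35247471])}
0.0187
```

View pics/scene0.png

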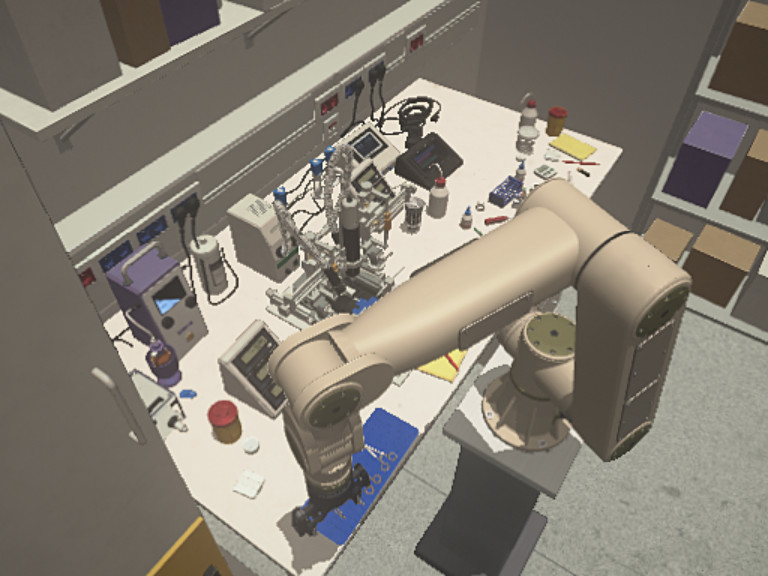

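View pics/side0.png

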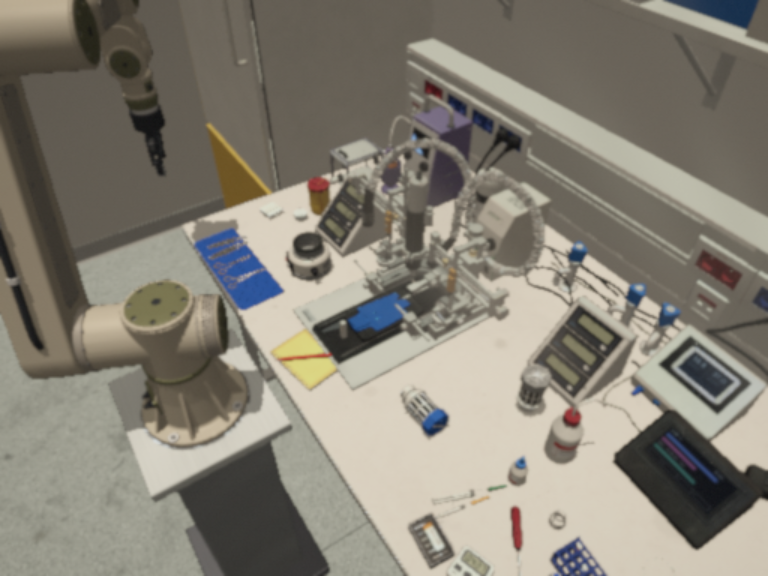

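The side view (1.5x) shows the fresh cartridge at about (425,408), cap to the lower right at (435,420). The unit is at (310,255) with its cup at (308,243), the spent cartridge at (535,385), the cement bottle at (517,470) and the wash bottle at (566,435).

```bash
python3 - <<'E'
from h import *
d=np.load("side0.npz");W=d["W"];im=d["im"].astype(int)
def box(u0,u1,v0,v1):
    s=(slice(int(v0/1.5),int(v1/1.5)),slice(int(u0/1.5),int(u1/1.5)));return W[s].reshape(-1,3),im[s].reshape(-1,3)
P,C=box(395,455,378,440)
k=(P[:,2]>.012);Q=P[k];c=C[k];blue=(c[:,2]>c[:,0]+50)
print("cart",len(Q),Q.min(0),Q.max(0),"med",np.median(Q,0));print("blue",blue.sum(),np.median(Q[blue],0),Q[blue].min(0),Q[blue].max(0))
(cx,cy),sz,a=cv2.minAreaRect(Q[:,:2].astype(np.float32));print("rect",cx,cy,sz,a)
t=Q[Q[:,2]>.04]; m=t[:,:2].mean(0);print("top",m,np.linalg.svd(t[:,:2]-m,full_matrices=False)[2][0])
P,C=box(280,340,225,285)
r=P[(P[:,2]>.084)&(P[:,2]<.1)];print("rim",len(r),r.min(0),r.max(0),cv2.minEnclosingCircle(r[:,:2].astype(np.float32)))
r=P[(P[:,2]>.055)&(P[:,2]<.068)];print("drum",len(r),cv2.minEnclosingCircle(r[:,:2].astype(np.float32)))
for n,b in dict(spent=(515,555,360,415),cem=(505,530,455,487),wash=(545,590,405,465)).items():
    P,_=box(*b);q=P[P[:,2]>.02];print(n,np.percentile(q,[2,50,98],axis=0).round(3).tolist())
# obstacles map: everything >2cm in x .3-.8,y -.5-.45
q=W.reshape(-1,3);q=q[(q[:,2]>.03)&(q[:,0]>.25)&(q[:,0]<.85)&(abs(q[:,1])<.5)]
g=np.zeros((24,40),int)
for x,y,z in q: i=int((x-.25)/.025);j=int((y+.5)/.025); g[i,j]=max(g[i,j],int(z*100))
print("rows x .25.., cols y -.5..");
for i,r in enumerate(g): print("%.3f"%(.25+i*.025),' '.join('%2d'%v if v else ' .' for v in r))
E
```

```text
cart 588 [ 0.35812926 -0.35535508  0.01211491] [ 0.41886814 -0.24058352  0.06059067] med [ 0.37885069 -0.31399353  0.046248  ]
blue 128 [ 0.37970835 -0.34333297  0.05283726] [ 0.36065035 -0.3538113   0.02663714] [ 0.40845059 -0.33011828  0.06059067]
rect 0.38679397106170654 -0.2977127432823181 (0.05773201584815979, 0.11488872021436691) 3.5305800437927246
top [ 0.3836274  -0.30808914] [ 0.03705258 -0.99931332]
rim 131 [0.37196196 0.20249657 0.08445065] [0.45102733 0.28591012 0.09740432] ((0.411625474691391, 0.2437792867422104), 0.04241044074296951)
drum 222 ((0.44264477491378784, 0.26271262764930725), 0.09065954387187958)
spent [[0.56, -0.432, 0.028], [0.581, -0.406, 0.084], [0.68, -0.339, 0.113]]
cem [[0.437, -0.531, 0.022], [0.448, -0.519, 0.047], [0.462, -0.502, 0.084]]
wash [[0.535, -0.55, 0.023], [0.549, -0.527, 0.094], [0.577, -0.496, 0.143]]
rows x .25.., cols y -.5..
0.250  .  .  .  .  .  .  .  .  .  .  .  .  .  .  .  .  .  .  .  .  .  .  .  .  .  .  .  .  .  .  .  .  .  .  .  .  .  .  .  .
0.275  .  .  .  .  .  .  .  .  .  .  .  .  .  .  .  .  .  .  .  .  .  .  .  .  .  .  . 
[... 2110 characters left out ...]
4  .  .  . 33 36 37  5  .  .  .  .  .  .  .  .  .  .  .  .  .  .  . 11
0.725  . 12 12 12 12 12 12 11  .  .  . 18 17 15 14 14 14 14  . 26 33 34  .  5  .  .  .  .  .  .  .  .  .  .  .  .  .  .  4 11
0.750  . 14 14 14 14 15 15 14  .  .  .  .  .  5  5  .  . 14 14 24 25  .  .  .  .  .  .  .  .  .  .  .  .  .  .  8 10 14  . 11
0.775  . 15 15 15 15 15 15 15  .  .  .  .  .  .  .  . 14 18 17 17 17  .  .  .  .  .  .  .  .  .  .  .  .  . 15 10 18 20 13 11
0.800  4 15 15 15 15 15 15 15  .  .  .  .  .  .  .  . 16 21 21 21 20 17  .  .  .  .  .  .  .  . 16 18 18 18 17 15 10 23  . 10
0.825  6 73 73 73 73 73 73 73 73 73 73 73 73 72 71  . 19 21 21 21 20  .  .  .  .  .  .  .  .  . 26 26 26 26 26 26  8 23  .  .
```

>>> {"op": "step_arm", "data": {"deltas": [[25,-30,10,0,0,0,1],[25,-30,10,0,0,0,1],[25,-30,10,0,0,0,1],[25,-30,10,0,0,0,1],[25,-30,10,0,0,0,1]]}}

```text
clock: 0.6
tcp_pos: [0.2915, 0.3992, 0.2527]
orientation: [-0.0, 0.146, 0.989, -0.0]
wrist_force: [0.1, 0.4, 0.0]
finger_gap: 0.0854
grip_force: 0.0
```

>>> {"op": "step_arm", "data": {"deltas": [[20,-40,10,0,0,-7,1],[20,-40,10,0,0,-7,1],[20,-40,10,0,0,-7,1],[20,-40,10,0,0,-7,1],[0,0,0,0,0,0,1]]}}

```text
clock: 1.1
tcp_pos: [0.3735, 0.2368, 0.2937]
orientation: [0.001, 0.385, 0.923, 0.0]
wrist_force: [0.1, 0.3, -0.7]
finger_gap: 0.0857
grip_force: 0.0
```

```bash
python3 - <<'E'
from h import *
c=read_camera("wrist"); save(c,"w1.png",1.2); W=cloud(c); np.savez("w1.npz",W=W,im=c["image"]);s=get_state()
print(s["tcp_pos"],s["orientation"],s["joint_pos"],np.round(c["world_from_camera"],3).tolist(),c["K"])
P=W.reshape(-1,3); r=P[(abs(P[:,2]-.091)<.004)&(abs(P[:,0]-.41)<.06)&(abs(P[:,1]-.244)<.06)]
print(len(r),r.min(0),r.max(0),cv2.minEnclosingCircle(r[:,:2].astype(np.float32)))
E
```

```text
[0.37232181 0.2384903  0.29309472] [3.10169492e-04 3.83437298e-01 9.23566811e-01 2.97586820e-04] [ 3.87779256e-01  4.11840239e-02 -6.68202856e-02  1.46193245e+00
 -1.42673509e-05  1.17480972e+00] [[0.711, 0.67, 0.214, 0.318], [0.703, -0.678, -0.215, 0.293], [0.001, 0.303, -0.953, 0.465], [0.0, 0.0, 0.0, 1.0]] [[327.50599268   0.         254.70113045]
 [  0.         327.50599268 193.49793016]
 [  0.           0.           1.        ]]
1583 [0.37093612 0.20758902 0.0871044 ] [0.45192926 0.28756947 0.09385626] ((0.41143009066581726, 0.24738037586212158), 0.040616363286972046)
```

View pics/w1.png

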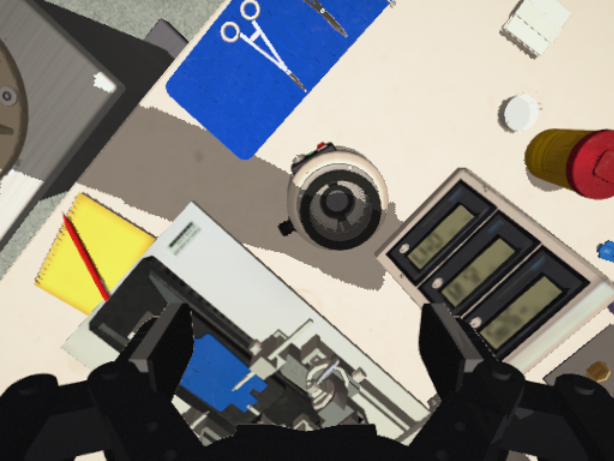

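The wrist view shows the unit with its cup centre at about (337,205), the red switch at (321,147) and the hose spigot at (287,227). Next I go to the cartridge.

>>> {"op": "step_arm", "data": {"deltas": [[0,-48,0,0,0,-7,1],[0,-48,0,0,0,-7,1],[0,-48,0,0,0,-7,1],[0,-48,0,0,0,-7,1],[0,-48,0,0,0,-7,1]]}}

```text
clock: 1.65
tcp_pos: [0.3704, 0.0001, 0.2924]
orientation: [-0.0, 0.642, 0.767, 0.0]
wrist_force: [1.0, 0.4, -0.5]
finger_gap: 0.0855
grip_force: 0.0
```

>>> {"op": "step_arm", "data": {"deltas": [[2,-48,-8,0,0,-7,1],[2,-48,-8,0,0,0,1],[2,-48,-8,0,0,0,1],[2,-48,-8,0,0,0,1],[2,-48,-8,0,0,0,1]]}}

```text
clock: 2.15
tcp_pos: [0.3811, -0.2403, 0.2519]
orientation: [-0.0, 0.686, 0.727, 0.0]
wrist_force: [0.9, 0.1, 0.5]
finger_gap: 0.0857
grip_force: 0.0
```

>>> {"op": "step_arm", "data": {"deltas": [[0,0,0,0,0,0,1]]}}

```text
clock: 2.25
tcp_pos: [0.3812, -0.243, 0.2503]
orientation: [-0.001, 0.688, 0.725, -0.0]
wrist_force: [-1.1, 1.2, -0.4]
finger_gap: 0.0851
grip_force: 0.0
```

```bash
python3 - <<'E'
from h import *
d=np.load("w1.npz");W=d["W"]
for u,v in((287,227),(284,230),(292,222),(321,147),(318,150),(337,205)): print((u,v),W[int(v/1.2),int(u/1.2)])
c=read_camera("wrist"); save(c,"w2.png",1.2); W=cloud(c);im=c["image"].astype(int);s=get_state()
print(s["tcp_pos"],s["orientation"],s["joint_pos"])
P=W.reshape(-1,3);C=im.reshape(-1,3);k=(P[:,2]>.01)&(P[:,2]<.07)&(abs(P[:,0]-.385)<.07)&(abs(P[:,1]+.3)<.09)
Q=P[k].astype(np.float32);print(len(Q),cv2.minAreaRect(Q[:,:2]),Q.min(0),Q.max(0))
b=Q[(C[k][:,2]>C[k][:,0]+50)];print("cap",b.min(0),b.max(0),b.mean(0))
for y in np.arange(-.36,-.23,.01):
    q=Q[(abs(Q[:,1]-y)<.004)]
    if len(q): print("%.2f"%y,q[:,0].min().round(4),q[:,0].max().round(4),(q[:,0].min()+q[:,0].max()).round(4)/2,q[:,2].max())
E
```

```text
(287, 227) [0.39338659 0.18778676 0.04480564]
(284, 230) [0.39239028 0.18303888 0.04522852]
(292, 222) [0.39138197 0.19808037 0.05566855]
(321, 147) [0.35735271 0.27628179 0.04372293]
(318, 150) [0.3579078  0.27201889 0.04698544]
(337, 205) [0.41392173 0.24448712 0.04369472]
[ 0.38082886 -0.24042995  0.25097368] [-1.58135931e-03  6.87762754e-01  7.25933790e-01  1.64224130e-04] [-7.42000355e-01  6.27873139e-02 -1.45808186e-01  1.36535773e+00
  3.80280923e-04  7.74806751e-01]Traceback (most recent call last):
  File "<stdin>", line 7, in <module>
cv2.error: OpenCV(4.12.0) /io/opencv/modules/imgproc/src/convhull.cpp:143: error: (-215:Assertion failed) total >= 0 && (depth == CV_32F || depth == CV_32S) in function 'convexHull'
```

View pics/w2.png

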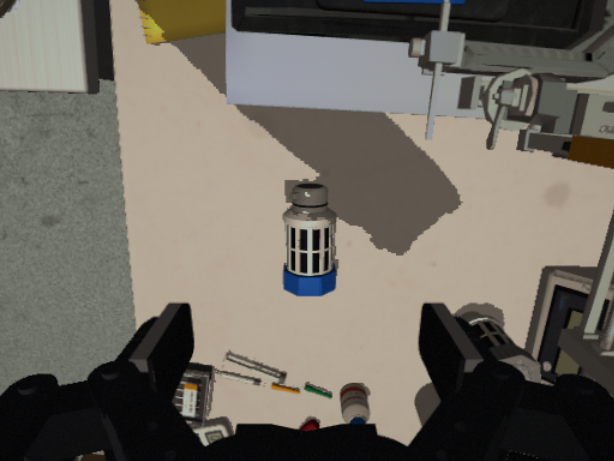

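The view shows the cartridge lying with its cap at (310,278), its foot at (310,190) and one lug at the left of the foot (287,187). The spent cartridge is at (490,340) and the cement bottle at (355,405).

```bash
python3 - <<'E'
from h import *
c=read_camera("wrist"); W=cloud(c);im=c["image"].astype(int)
P=W.reshape(-1,3);C=im.reshape(-1,3);k=(P[:,2]>.012)&(P[:,2]<.07)&(abs(P[:,0]-.385)<.07)&(abs(P[:,1]+.3)<.09)
Q=P[k].astype(np.float32);print(len(Q),cv2.minAreaRect(np.ascontiguousarray(Q[:,:2])),Q.min(0),Q.max(0))
b=Q[(C[k][:,2]>C[k][:,0]+50)];print("cap",b.min(0),b.max(0),b.mean(0))
for y in np.arange(-.36,-.23,.01):
    q=Q[(abs(Q[:,1]-y)<.004)]
    if len(q): print("%.2f"%y,q[:,0].min().round(4),q[:,0].max().round(4),((q[:,0].min()+q[:,0].max())/2).round(4),q[:,2].max())
P=W.reshape(-1,3)
for n,(u0,u1,v0,v1) in dict(cem=(340,370,380,420),spent=(455,530,300,380)).items():
    q=W[int(v0/1.2):int(v1/1.2),int(u0/1.2):int(u1/1.2)].reshape(-1,3);q=q[q[:,2]>.02];print(n,np.percentile(q,[2,50,98],axis=0).round(3).tolist())
E
```

```text
3560 ((0.38623636960983276, -0.29428625106811523), (0.05580693855881691, 0.11169208586215973), 3.4282312393188477) [ 0.35834238 -0.3508249   0.01280603] [ 0.4170047  -0.2380279   0.05845184]
cap [ 0.36243847 -0.34872237  0.03863854] [ 0.41589102 -0.32597402  0.05845184] [ 0.38877118 -0.33729646  0.05225579]
-0.35 0.3617 0.4157 0.3887 0.05730463
-0.34 0.3613 0.4169 0.3891 0.05845184
-0.33 0.3604 0.4162 0.3883 0.057948135
-0.32 0.3626 0.4129 0.3878 0.055087406
-0.31 0.3623 0.4126 0.3875 0.055155877
-0.30 0.3619 0.4118 0.3869 0.05477455
-0.29 0.3615 0.4109 0.3862 0.05474435
-0.28 0.3613 0.4103 0.3858 0.05552524
-0.27 0.3583 0.4126 0.3855 0.058101017
-0.26 0.3655 0.4079 0.3867 0.049897246
-0.25 0.3654 0.4035 0.3845 0.049230125
-0.24 0.3671 0.4034 0.3853 0.047562033
cem [[0.439, -0.512, 0.021], [0.453, -0.5, 0.04], [0.47, -0.496, 0.053]]
spent [[0.423, -0.385, 0.035], [0.434, -0.229, 0.318], [0.603, -0.223, 0.34]]
```

>>> {"op": "step_arm", "data": {"deltas": [[2,-27,-30,8.3,0.5,0,1],[2,-27,-30,8.3,0.5,0,1],[1,-27,-30,8.3,0.5,0,1],[0,0,0,0,0,0,1]]}}

```text
clock: 2.75
tcp_pos: [0.3834, -0.3199, 0.1392]
orientation: [-0.178, 0.67, 0.704, 0.153]
wrist_force: [-1.7, 1.9, -6.2]
finger_gap: 0.0855
grip_force: 0.0
```

```bash
cat >> h.py <<'E'
from scipy.spatial.transform import Rotation as Ro
def st(n=1):
    s=get_state(); R=Ro.from_quat(np.array(s["orientation"]),scalar_first=True).as_matrix()
    print("t",s["clock"],"tcp",np.round(s["tcp_pos"]*1000,1),"d",np.round(R[:,2],3),"ty",np.round(R[:,1],3),"F",np.round(s["wrist_force"],1),"gap",round(s["finger_gap"]*1e3,1),"q",np.round(s["joint_pos"],2)); return s
E
python3 -c "
from h import *
st()"
```

```text
t 2.75 tcp [ 383.4 -319.9  139.2] d [-0.046  0.454 -0.89 ] ty [ 0.998  0.055 -0.023] F [-1.7  1.9 -6.2] gap 85.5 q [-1.    0.55  0.13  1.58  0.21  0.48]
```

>>> {"op": "step_arm", "data": {"deltas": [[0,0,0,0,0,0,1],[0,0,0,0,0,0,1]]}}

```text
clock: 2.95
tcp_pos: [0.3871, -0.3189, 0.165]
orientation: [-0.156, 0.67, 0.711, 0.147]
wrist_force: [0.4, -0.1, 1.6]
finger_gap: 0.0856
grip_force: 0.0
```

```bash
python3 -c "
from h import *
st()"
```

```text
t 2.95 tcp [ 387.1 -318.9  165. ] d [-0.025  0.419 -0.908] ty [ 0.998  0.059 -0.   ] F [ 0.4 -0.1  1.6] gap 85.6 q [-0.99  0.5   0.13  1.59  0.21  0.48]
```

>>> {"op": "step_arm", "data": {"deltas": [[0,-1,-27,0,0,0,1],[0,-1,-27,0,0,0,1],[0,-1,-26,0,0,0,1],[0,6,-13,0,0,0,1],[0,6,-13,0,0,0,1]]}}

```text
clock: 3.45
tcp_pos: [0.3885, -0.3117, 0.0645]
orientation: [-0.15, 0.67, 0.712, 0.146]
wrist_force: [0.0, -0.2, 0.1]
finger_gap: 0.0855
grip_force: 0.0
```

>>> {"op": "step_arm", "data": {"deltas": [[0,6,-13,0,0,0,1],[0,6,-13,0,0,0,1],[0,5,-10,0,0,0,1],[-1,4,-8,0,0,0,1],[0,0,0,0,0,0,1]]}}

```text
clock: 3.95
tcp_pos: [0.3857, -0.2899, 0.0153]
orientation: [-0.155, 0.67, 0.711, 0.147]
wrist_force: [-0.4, 0.4, 0.2]
finger_gap: 0.0857
grip_force: 0.0
```

```bash
python3 -c "
from h import *
st();c=read_camera('wrist');save(c,'w3.png',1.2)"
```

```text
t 3.95 tcp [ 385.7 -289.9   15.3] d [-0.024  0.417 -0.908] ty [0.998 0.058 0.001] F [-0.4  0.4  0.2] gap 85.7 q [-0.96  0.57 -0.14  1.23  0.22  0.51]
```

View pics/w3.png

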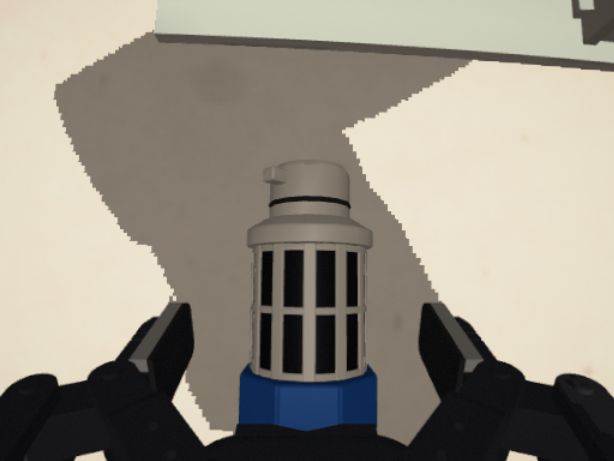

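The cartridge is centred between the fingers at (310,310), with its lug on the left at (272,175). I lower a little and close.

>>> {"op": "step_arm", "data": {"deltas": [[0,1,-4,0,0,0,1],[0,0,0,0,0,0,-1],[0,0,0,0,0,0,-1],[0,0,0,0,0,0,-1],[0,0,0,0,0,0,-1]], "newtons": 60}}

```text
clock: 4.5
tcp_pos: [0.3857, -0.2901, 0.0095]
orientation: [-0.157, 0.671, 0.709, 0.148]
wrist_force: [-0.1, 0.2, 6.3]
finger_gap: 0.0434
grip_force: 58.9
```

>>> {"op": "step_arm", "data": {"deltas": [[0,0,0,0,0,0,-1],[0,0,0,0,0,0,-1],[0,0,0,0,0,0,-1]]}}

```text
clock: 4.8
tcp_pos: [0.3857, -0.2901, 0.0095]
orientation: [-0.157, 0.671, 0.71, 0.148]
wrist_force: [1.0, -0.8, 6.5]
finger_gap: 0.0433
grip_force: 58.9
```

```bash
python3 -c "
from h import *
st()"
```

```text
t 4.8 tcp [ 385.7 -290.1    9.5] d [-0.024  0.421 -0.907] ty [0.998 0.056 0.   ] F [ 1.  -0.8  6.5] gap 43.3 q [-0.97  0.58 -0.14  1.23  0.22  0.51]
```

>>> {"op": "step_arm", "data": {"deltas": [[0,0,10,0,0,0,-1],[0,0,15,0,0,0,-1],[0,0,15,0,0,0,-1],[0,0,0,0,0,0,-1]]}}

```text
clock: 5.2
tcp_pos: [0.3855, -0.2905, 0.0502]
orientation: [-0.156, 0.671, 0.71, 0.147]
wrist_force: [0.5, -0.3, -2.3]
finger_gap: 0.0432
grip_force: 59.1
```

```bash
python3 -c "
from h import *
st();c=read_camera('wrist');save(c,'w4.png',1.2)"
```

```text
t 5.2 tcp [ 385.5 -290.5   50.2] d [-0.024  0.419 -0.908] ty [ 0.998  0.056 -0.   ] F [ 0.5 -0.3 -2.3] gap 43.2 q [-0.97  0.54 -0.1   1.31  0.22  0.51]
```

View pics/w4.png

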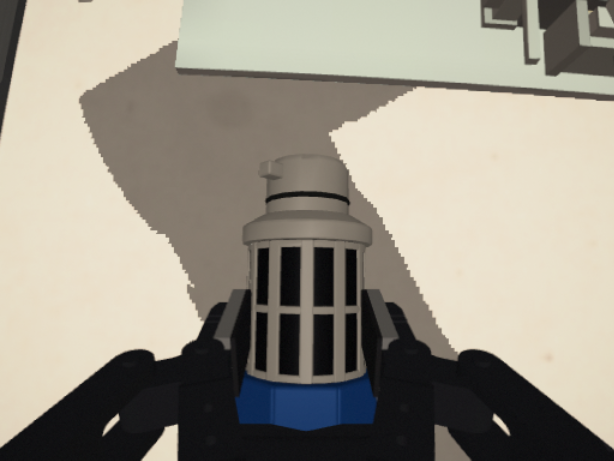

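The cartridge is held and lifted, with the foot at (308,165) and the body between the pads. Next I lift it more and swing it upright.

>>> {"op": "step_arm", "data": {"deltas": [[0,-6,20,0,0,0,-1],[0,-6,20,-7,-0.4,0,-1],[0,-6,20,-8,-0.45,0,-1],[0,-6,10,-8,-0.45,0,-1],[0,-6,0,-7,-0.4,0,-1]]}}

```text
clock: 5.75
tcp_pos: [0.3856, -0.3203, 0.1203]
orientation: [0.035, 0.687, 0.726, -0.033]
wrist_force: [0.1, -0.4, -3.8]
finger_gap: 0.0432
grip_force: 59.3
```

>>> {"op": "step_arm", "data": {"deltas": [[0,0,0,-8,-0.45,0,-1],[0,0,0,-8,-0.45,0,-1],[0,0,0,-7,-0.4,0,-1],[0,0,0,0,0,0,-1]]}}

```text
clock: 6.15
tcp_pos: [0.3812, -0.3139, 0.1144]
orientation: [0.173, 0.665, 0.707, -0.168]
wrist_force: [-0.9, 0.5, -3.4]
finger_gap: 0.0432
grip_force: 59.6
```

```bash
python3 -c "
from h import *
st()"
```

```text
t 6.15 tcp [ 381.2 -313.9  114.4] d [ 0.021 -0.467 -0.884] ty [ 0.998  0.06  -0.007] F [-0.9  0.5 -3.4] gap 43.2 q [-0.6   0.   -0.67  0.59 -0.38  0.85]
```

>>> {"op": "step_arm", "data": {"deltas": [[3,-4,0,-8,-0.45,0,-1],[3,-4,0,-8,-0.45,0,-1],[3,-4,0,-8,-0.45,0,-1],[3,-4,0,-6,-0.35,0,-1],[0,0,0,0,0,0,-1]]}}

```text
clock: 6.65
tcp_pos: [0.3958, -0.3341, 0.1145]
orientation: [0.35, 0.599, 0.637, -0.335]
wrist_force: [-0.6, 0.1, -3.7]
finger_gap: 0.0435
grip_force: 60.0
```

```bash
python3 -c "
from h import *
st()"
```

```text
t 6.65 tcp [ 395.8 -334.1  114.5] d [ 0.045 -0.846 -0.531] ty [ 0.998  0.057 -0.007] F [-0.6  0.1 -3.7] gap 43.5 q [-0.35  0.13 -0.97 -0.09 -0.89  0.88]
```

>>> {"op": "step_arm", "data": {"deltas": [[10,-8,0,0,0,0,-1],[10,-8,0,-2,-0.1,0,-1],[10,-8,-10,-3,-0.15,0,-1],[0,-6,-10,-2.3,-0.15,0,-1],[0,0,0,0,0,0,-1]]}}

```text
clock: 7.15
tcp_pos: [0.4277, -0.3671, 0.0969]
orientation: [0.391, 0.579, 0.611, -0.372]
wrist_force: [-0.4, 0.6, -2.7]
finger_gap: 0.0431
grip_force: 60.1
```

```bash
python3 - <<'E'
from h import *
s=st()
for n in("side","scene"):
    c=read_camera(n);W=cloud(c);im=c["image"].astype(int)
    P=W.reshape(-1,3);C=im.reshape(-1,3)
    k=(abs(P[:,0]-.425)<.08)&(abs(P[:,1]+.34)<.09)&(P[:,2]>.02)&(P[:,2]<.25)
    b=k&(C[:,2]>C[:,0]+50);w=k&(C.min(1)>130)
    for q in(b,w):
        if q.sum(): print(n,q.sum(),np.percentile(P[q],[1,50,99],axis=0).round(4).tolist())
    if n=="side":
        ys,xs=np.where(b.reshape(W.shape[:2]));u,v=int(xs.mean()),int(ys.mean());cr=im[v-60:v+80,u-80:u+80].astype(np.uint8);cv2.imwrite("pics/s5.png",cv2.resize(cr[...,::-1],None,fx=4,fy=4))
E
```

```text
t 7.15 tcp [ 427.7 -367.1   96.9] d [ 0.048 -0.908 -0.417] ty [ 0.999  0.053 -0.002] F [-0.4  0.6 -2.7] gap 43.1 q [-0.36  0.33 -1.   -0.47 -0.98  0.76]
side 252 [[0.3979, -0.3791, 0.146], [0.4212, -0.3544, 0.1569], [0.4496, -0.3242, 0.1608]]
side 157 [[0.3964, -0.3789, 0.065], [0.4225, -0.3464, 0.1386], [0.4849, -0.2588, 0.1602]]
```

View pics/s5.png

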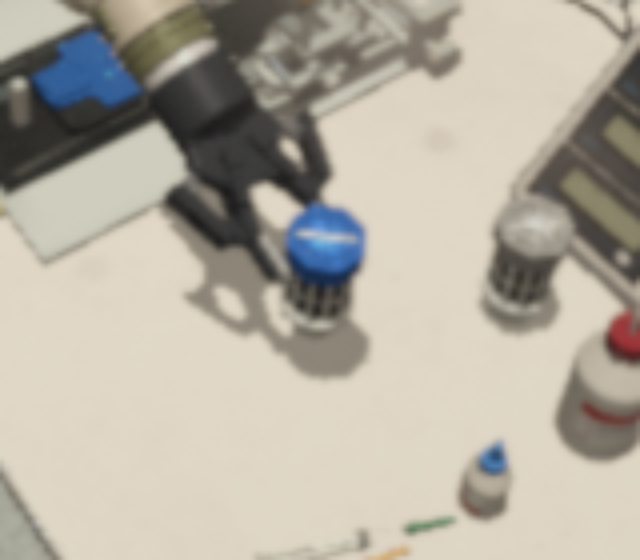

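It stands upright in the grip (cap at (325,240)), and the spent cartridge is well clear at (530,255). Next I check the tilt from the cap's top plane.

```bash
cat >> h.py <<'E'
def cap(x,y,zmin,cam="side",r=.05):
    c=read_camera(cam);W=cloud(c);im=c["image"].astype(int);P=W.reshape(-1,3);C=im.reshape(-1,3)
    k=(np.hypot(P[:,0]-x,P[:,1]-y)<r)&(P[:,2]>zmin)&(P[:,2]<zmin+.06)&((C[:,2]>C[:,0]+40)|(C.min(1)>130))
    Q=P[k];z=np.percentile(Q[:,2],90);t=Q[Q[:,2]>z-.008];
    for _ in range(4):
        A=np.c_[t[:,:2]-t[:,:2].mean(0),np.ones(len(t))];a=np.linalg.lstsq(A,t[:,2],rcond=None)[0];e=t[:,2]-A@a;t=t[abs(e)<max(.0012,1.5*e.std())]
    n=np.array([-a[0],-a[1],1]);ctr=cv2.minAreaRect(np.ascontiguousarray(t[:,:2],dtype=np.float32))
    K=C[k];w=Q[(K.min(1)>130)&(Q[:,2]>z-.006)]
    print(cam,"top pts",len(t),"z",a[2].round(4),"tilt",n[:2].round(3),"rect",np.round(ctr[0],4),np.round(ctr[1],4),round(ctr[2],1),"mean",t.mean(0).round(4))
    if len(w)>5:
        m=w[:,:2].mean(0);v=np.linalg.svd(w[:,:2]-m,full_matrices=False)[2][0];print("bar",len(w),m.round(4),"deg",np.degrees(np.arctan2(v[1],v[0]))%180)
E
python3 -c "
from h import *
cap(.422,-.352,.13)"
```

```text
side top pts 154 z 0.1588 tilt [ 0.001 -0.031] rect [ 0.4262 -0.3516] [0.0541 0.0552] 7.9 mean [ 0.4246 -0.3519  0.1588]
bar 59 [ 0.4331 -0.3512] deg 143.3072977084896
```

>>> {"op": "step_arm", "data": {"deltas": [[0,0,-10,-1,0,0,-1],[0,0,-12,0,0,0,-1],[0,0,-12,0,0,0,-1],[0,0,-8,0,0,0,-1],[0,0,0,0,0,0,-1]]}}

```text
clock: 7.8
tcp_pos: [0.431, -0.3652, 0.0575]
orientation: [0.396, 0.576, 0.607, -0.378]
wrist_force: [-0.4, -0.0, -1.4]
finger_gap: 0.0429
grip_force: 60.3
```

>>> {"op": "step_arm", "data": {"deltas": [[0,0,-2,0,0,0,-1],[0,0,-2,0,0,0,-1],[0,0,0,0,0,0,-1]]}}

```text
clock: 8.1
tcp_pos: [0.4307, -0.3648, 0.0536]
orientation: [0.396, 0.576, 0.607, -0.378]
wrist_force: [-0.6, -0.8, -2.6]
finger_gap: 0.0432
grip_force: 60.3
```

```bash
python3 -c "
from h import *
st();cap(.425,-.352,.08)"
```

```text
t 8.1 tcp [ 430.7 -364.8   53.6] d [ 0.046 -0.915 -0.401] ty [ 0.999  0.051 -0.003] F [-0.6 -0.8 -2.6] gap 43.2 q [-0.34  0.47 -1.03 -0.65 -1.01  0.76]
side top pts 145 z 0.1135 tilt [-0.006  0.003] rect [ 0.4291 -0.3479] [0.0552 0.0547] 4.4 mean [ 0.4287 -0.3475  0.1135]
bar 51 [ 0.4355 -0.3481] deg 143.58029754602742
```

>>> {"op": "step_arm", "data": {"deltas": [[5,-6,0,0,0,0,-1],[5,-6,0,0,0,0,-1],[0,0,-1.5,0,0,0,-1],[0,0,-1,0,0,0,-1],[0,0,0,0,0,0,-1]]}}

```text
clock: 8.65
tcp_pos: [0.4407, -0.3769, 0.0509]
orientation: [0.396, 0.576, 0.607, -0.378]
wrist_force: [0.4, 0.2, -0.8]
finger_gap: 0.043
grip_force: 60.4
```

```bash
python3 -c "
from h import *
st();cap(.435,-.36,.08)"
```

```text
t 8.65 tcp [ 440.7 -376.9   50.9] d [ 0.045 -0.915 -0.4  ] ty [ 0.999  0.05  -0.003] F [ 0.4  0.2 -0.8] gap 43.0 q [-0.36  0.49 -1.01 -0.67 -1.    0.74]
side top pts 139 z 0.1106 tilt [-0.02   0.006] rect [ 0.4387 -0.3592] [0.054 0.055] 1.7 mean [ 0.4387 -0.3611  0.1106]
bar 54 [ 0.4457 -0.361 ] deg 138.5683380773013
```

>>> {"op": "step_arm", "data": {"deltas": [[0,0,-1,0,0,0,-1],[0,0,0,0,0,0,-1],[0,0,0,0,0,0,0.3],[0,0,0,0,0,0,1],[0,0,0,0,0,0,1]]}}

```text
clock: 9.2
tcp_pos: [0.4404, -0.3767, 0.0497]
orientation: [0.396, 0.576, 0.607, -0.378]
wrist_force: [0.1, 0.1, 0.6]
finger_gap: 0.0818
grip_force: 0.0
```

>>> {"op": "step_arm", "data": {"deltas": [[0,0,0,0,0,0,1],[0,0,0,0,0,0,1],[0,0,0,0,0,0,1],[0,0,0,0,0,0,1],[0,0,0,0,0,0,1]]}}

```text
clock: 9.7
tcp_pos: [0.4406, -0.3768, 0.0499]
orientation: [0.396, 0.576, 0.607, -0.378]
wrist_force: [0.0, -0.4, 0.6]
finger_gap: 0.0853
grip_force: 0.0
```

```bash
python3 -c "
from h import *
st();cap(.435,-.36,.08)"
```

```text
t 9.7 tcp [ 440.6 -376.8   49.9] d [ 0.045 -0.915 -0.401] ty [ 0.999  0.051 -0.003] F [ 0.  -0.4  0.6] gap 85.3 q [-0.36  0.49 -1.01 -0.67 -1.    0.74]
side top pts 140 z 0.1107 tilt [ 0.011 -0.023] rect [ 0.4403 -0.3608] [0.055  0.0533] 49.9 mean [ 0.4381 -0.3599  0.1107]
bar 52 [ 0.4475 -0.362 ] deg 140.2818277512141
```

>>> {"op": "step_arm", "data": {"deltas": [[0,0,8,0,0,0,1],[0,1,20,0,0,0,1],[0,1,25,0,0,0,1],[0,1,25,0,0,0,1],[0,1,25,0,0,0,1]]}}

```text
clock: 10.25
tcp_pos: [0.4402, -0.3726, 0.1543]
orientation: [0.396, 0.576, 0.607, -0.378]
wrist_force: [-0.0, 0.3, -0.2]
finger_gap: 0.0853
grip_force: 0.0
```

>>> {"op": "step_arm", "data": {"deltas": [[0,2,15,8.2,0.4,0,1],[0,2,15,8.2,0.4,0,1],[0,3,15,8.2,0.4,0,1],[0,3,15,8.2,0.4,0,1],[0,3,15,8.2,0.4,0,1]]}}

```text
clock: 10.75
tcp_pos: [0.4451, -0.3634, 0.2159]
orientation: [0.199, 0.66, 0.7, -0.186]
wrist_force: [1.1, -0.9, -0.5]
finger_gap: 0.0855
grip_force: 0.0
```

>>> {"op": "step_arm", "data": {"deltas": [[0,3,0,8.2,0.4,0,1],[0,3,0,8.2,0.4,0,1],[0,3,0,8.2,0.4,0,1],[0,0,0,0,0,0,1],[0,0,0,0,0,0,1]]}}

```text
clock: 11.25
tcp_pos: [0.445, -0.3566, 0.2128]
orientation: [0.047, 0.686, 0.725, -0.043]
wrist_force: [-0.7, 0.0, -0.7]
finger_gap: 0.0854
grip_force: 0.0
```

```bash
python3 - <<'E'
from h import *
st();cap(.44,-.36,.08);cap(.44,-.36,.08,"wrist");c=read_camera("wrist");save(c,"w6.png",1.2)
E
```

```text
t 11.25 tcp [ 445.  -356.6  212.8] d [ 0.009 -0.127 -0.992] ty [0.998 0.055 0.002] F [-0.7  0.  -0.7] gap 85.4 q [-0.77  0.22 -0.06  1.19 -0.09  0.74]
side top pts 126 z 0.1102 tilt [-0.009 -0.014] rect [ 0.439  -0.3627] [0.0527 0.0531] 53.7 mean [ 0.4375 -0.3611  0.1101]
bar 11 [ 0.4501 -0.3676] deg 143.17153753511786
wrist top pts 2747 z 0.1104 tilt [-0.     0.003] rect [ 0.4398 -0.3564] [0.0547 0.0552] 1.7 mean [ 0.4399 -0.3558  0.1104]
bar 65 [ 0.4469 -0.3648] deg 146.88785506733257
```

View pics/w6.png

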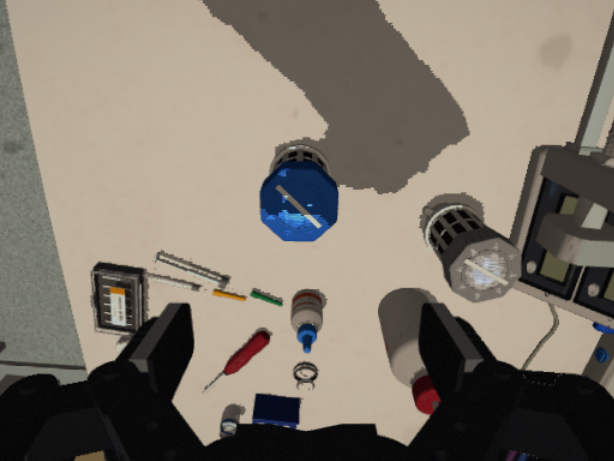

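The cartridge stands upright: cap at (299,200), index bar from (277,188) to (320,227), spent cartridge at (480,265), clear. Next I straighten the tool and grip the cap from above.

>>> {"op": "step_arm", "data": {"deltas": [[-2,-1,-10,3.6,0.2,0,1],[-2,-1,-15,3.6,0.2,0,1],[0,0,-25,0,0,0,1],[0,0,-20,0,0,0,1],[0,0,0,0,0,0,1]]}}

```text
clock: 11.9
tcp_pos: [0.44, -0.3549, 0.1404]
orientation: [-0.001, 0.686, 0.727, 0.001]
wrist_force: [-0.8, 0.1, 0.4]
finger_gap: 0.0854
grip_force: 0.0
```

```bash
python3 - <<'E'
from h import *
st()
c=read_camera("wrist");W=cloud(c);im=c["image"].astype(int)
k=(abs(W[...,2]-.110)<.004)&(np.hypot(W[...,0]-.44,W[...,1]+.359)<.04)
P=W[k];C=im[k];print("hull ctr",cv2.minEnclosingCircle(np.ascontiguousarray(P[:,:2],dtype=np.float32)),P.min(0),P.max(0))
w=P[(C[:,0]>C[:,2]*.85)&(np.hypot(P[:,0]-.44,P[:,1]+.359)<.022)];print(len(w),cv2.minAreaRect(np.ascontiguousarray(w[:,:2],dtype=np.float32)))
v=cv2.fitLine(np.ascontiguousarray(w[:,:2],dtype=np.float32),cv2.DIST_L1,0,.01,.01).ravel();print(v,np.degrees(np.arctan2(v[1],v[0])))
h=cv2.convexHull(np.ascontiguousarray(P[:,:2],dtype=np.float32)).reshape(-1,2)
a=np.radians(np.arange(0,45,.5));print("flat",np.degrees(a[np.argmin([sum(np.ptp(h@[np.cos(t+j*np.pi/4),np.sin(t+j*np.pi/4)]) for j in range(4)) for t in a])]))
E
```

```text
t 11.9 tcp [ 440.  -354.9  140.4] d [-0.001  0.003 -1.   ] ty [ 0.998  0.058 -0.   ] F [-0.8  0.1  0.4] gap 85.4 q [-0.82  0.32 -0.1   1.16  0.    0.69]
hull ctr ((0.4397721290588379, -0.35676631331443787), 0.02980988472700119) [ 0.41170644 -0.38506175  0.10605499] [ 0.46798653 -0.32836316  0.11318608]
344 ((0.4402431845664978, -0.35727784037590027), (0.004124775994569063, 0.04187612980604172), 47.95705795288086)
[ 0.7547059  -0.65606326  0.44559866 -0.36195776] -41.00032
flat 2.5
```

>>> {"op": "step_arm", "data": {"deltas": [[0,-2,-20,0,0,0,1],[0,0,-20,0,0,0,1],[0,0,-14,0,0,0,1],[0,0,-6,0,0,0,1],[0,0,0,0,0,0,1]]}}

```text
clock: 12.45
tcp_pos: [0.4417, -0.3593, 0.0837]
orientation: [0.002, 0.687, 0.727, 0.001]
wrist_force: [-0.7, -0.5, -0.3]
finger_gap: 0.0853
grip_force: 0.0
```

>>> {"op": "step_arm", "data": {"deltas": [[0,0,0,0,0,0,-1],[0,0,0,0,0,0,-1],[0,0,0,0,0,0,-1],[0,0,0,0,0,0,-1],[0,0,0,0,0,0,-1]], "newtons": 80}}

```text
clock: 12.95
tcp_pos: [0.4416, -0.36, 0.0834]
orientation: [0.002, 0.687, 0.727, 0.001]
wrist_force: [-0.7, 0.1, 0.3]
finger_gap: 0.0121
grip_force: 0.0
```

>>> {"op": "step_arm", "data": {"deltas": [[0,0,0,0,0,0,-1],[0,0,20,0,0,0,-1],[0,0,20,0,0,0,-1],[0,0,20,0,0,0,-1],[0,0,0,0,0,0,-1]]}}

```text
clock: 13.45
tcp_pos: [0.4429, -0.3613, 0.146]
orientation: [0.004, 0.687, 0.727, 0.001]
wrist_force: [0.8, 0.4, 0.5]
finger_gap: -0.0001
grip_force: 0.0
```

```bash
python3 - <<'E'
from h import *
st();cap(.44,-.357,.14)
E
```

```text
t 13.45 tcp [ 442.9 -361.3  146. ] d [ 0.007 -0.004 -1.   ] ty [0.998 0.056 0.006] F [0.8 0.4 0.5] gap -0.1 q [-0.83  0.32 -0.08  1.16  0.    0.69]
side top pts 5 z 0.1928 tilt [-0.191  0.421] rect [ 0.4415 -0.3687] [0.0057 0.0272] 78.3 mean [ 0.4471 -0.3693  0.1928]
```

```bash
python3 - <<'E'
from h import *
c=read_camera("wrist");save(c,"w7.png",1.2)
E
```

```text
(no output)
```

View pics/w7.png

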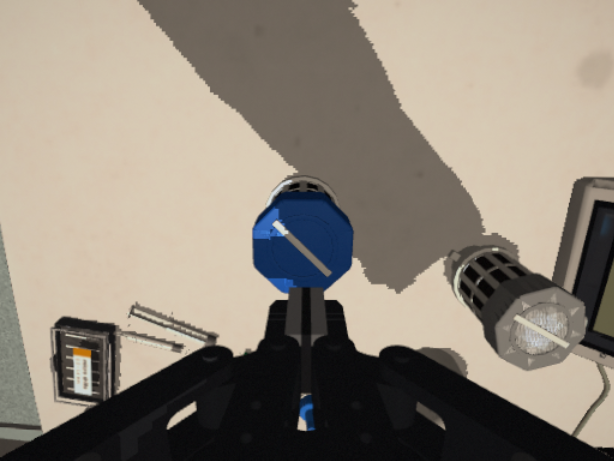

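The cartridge still stands at (302,243), undisturbed, and the shut fingers are at (307,300). I check where the fingertips really are.

```bash
python3 - <<'E'
from h import *
s=st();c=read_camera("wrist");W=cloud(c);T=np.linalg.inv(c["world_from_camera"])
R=Ro.from_quat(s["orientation"],scalar_first=True).as_matrix()
for off in(0,18.7,40):
    p=s["tcp_pos"]-R[:,2]*off/1000;uv=cv2.projectPoints((T[:3,:3]@p+T[:3,3]).reshape(1,1,3),np.zeros(3),np.zeros(3),c["K"],np.array(c["dist_coeffs"]))[0].ravel();print(off,uv*1.2)
for v in(285,288,292,296,300,305,310,320,330): print(v,[W[int(v/1.2),int(u/1.2)].round(4).tolist() for u in(298,318)])
P=W.reshape(-1,3);k=(P[:,2]>.1)&(P[:,2]<.118)&(np.hypot(P[:,0]-.44,P[:,1]+.357)<.04);print(P[k].mean(0),P[k].min(0),P[k].max(0))
c=read_camera("side");W=cloud(c);P=W.reshape(-1,3);C=c["image"].reshape(-1,3).astype(int)
k=(np.hypot(P[:,0]-.44,P[:,1]+.36)<.06)&(P[:,2]>.09)&(P[:,2]<.25)&(C.max(1)<70);Q=P[k];print("side dark",len(Q),np.percentile(Q,[1,5,50],axis=0).round(4).tolist());print(Q[Q[:,2].argsort()[:6]].round(4).tolist())
E
```

```text
t 13.55 tcp [ 441.7 -360.   143.1] d [ 0.004 -0.001 -1.   ] ty [0.998 0.056 0.004] F [ 0.9 -0.1 -1.3] gap -0.1 q [-0.83  0.32 -0.09  1.16  0.    0.69]
0 [306.61917544 280.18445507]
18.7 [306.73575485 298.25587612]
40 [306.90180805 324.03448613]
285 [[0.4378, -0.3782, 0.1097], [0.4493, -0.3769, 0.1111]]
288 [[0.4373, -0.3482, 0.1767], [0.4451, -0.3477, 0.1769]]
292 [[0.4374, -0.3486, 0.1789], [0.4451, -0.348, 0.1793]]
296 [[0.4374, -0.3477, 0.1837], [0.4449, -0.3477, 0.1829]]
300 [[0.4374, -0.3481, 0.1868], [0.4448, -0.3479, 0.1864]]
305 [[0.4375, -0.3487, 0.1893], [0.4447, -0.3475, 0.1909]]
310 [[0.4375, -0.3476, 0.1948], [0.4445, -0.3472, 0.1949]]
320 [[0.4377, -0.3484, 0.1999], [0.4443, -0.3472, 0.2013]]
330 [[0.4378, -0.3482, 0.2068], [0.4442, -0.3479, 0.2066]]
[ 0.43946729 -0.35387536  0.11022698] [ 0.41160847 -0.38567451  0.1000124 ] [ 0.46796632 -0.32848416  0.11299458]
side dark 146 [[0.3985, -0.3876, 0.0914], [0.4043, -0.3787, 0.0937], [0.4275, -0.3719, 0.2283]]
[[0.4208, -0.379, 0.0903], [0.4125, -0.3613, 0.0906], [0.412, -0.3665, 0.0922], [0.432, -0.388, 0.0923], [0.4121, -0.371, 0.0927], [0.414, -0.3685, 0.0931]]
```

The real fingertips are about 33 mm short of the reported TCP, so the pads closed above the cap. That also explains the 43 mm chord grip earlier. I go lower.

>>> {"op": "step_arm", "data": {"deltas": [[-1,2,0,0,0,0,1],[-0.5,0.5,0,0,0,0,1],[0,0,0,0,0,0,1],[0,0,0,0,0,0,1],[0,0,0,0,0,0,1]]}}

```text
clock: 14.15
tcp_pos: [0.44, -0.3573, 0.1431]
orientation: [0.001, 0.687, 0.727, 0.001]
wrist_force: [-0.2, -0.4, 0.1]
finger_gap: 0.0722
grip_force: 0.0
```

>>> {"op": "step_arm", "data": {"deltas": [[0,0,0,0,0,0,1],[0,0,-20,0,0,0,1],[0,0,-25,0,0,0,1],[0,0,-25,0,0,0,1],[0,0,-15,0,0,0,1]]}}

```text
clock: 14.65
tcp_pos: [0.4393, -0.3566, 0.0563]
orientation: [0.0, 0.687, 0.727, 0.001]
wrist_force: [0.6, -0.1, 0.0]
finger_gap: 0.0854
grip_force: 0.0
```

>>> {"op": "step_arm", "data": {"deltas": [[0,0,-9,0,0,0,1],[0,0,0,0,0,0,1],[0,0,0,0,0,0,-1],[0,0,0,0,0,0,-1],[0,0,0,0,0,0,-1]], "newtons": 70}}

```text
clock: 15.15
tcp_pos: [0.441, -0.3583, 0.0507]
orientation: [0.003, 0.687, 0.727, 0.001]
wrist_force: [0.1, 0.0, 5.3]
finger_gap: 0.0546
grip_force: 75.5
```

>>> {"op": "step_arm", "data": {"deltas": [[0,0,0,0,0,0,-1],[0,0,0,0,0,0,-1],[0,0,0,0,0,0,-1]]}}

```text
clock: 15.45
tcp_pos: [0.4409, -0.3583, 0.0507]
orientation: [0.003, 0.687, 0.727, 0.001]
wrist_force: [-0.2, -0.3, 5.7]
finger_gap: 0.0552
grip_force: 75.4
```

```bash
python3 - <<'E'
from h import *
st();cap(.44,-.357,.08,"wrist")
E
```

```text
t 15.45 tcp [ 440.9 -358.3   50.7] d [ 0.005 -0.003 -1.   ] ty [0.998 0.056 0.005] F [-0.2 -0.3  5.7] gap 55.2 q [-0.82  0.39 -0.24  0.94  0.    0.69]
wrist top pts 12059 z 0.1104 tilt [-0.001  0.003] rect [ 0.4398 -0.3565] [0.0576 0.059 ] 39.6 mean [ 0.44   -0.3549  0.1104]
bar 54 [ 0.4361 -0.3651] deg 175.97880876254797
```

>>> {"op": "step_arm", "data": {"deltas": [[0,0,10,0,0,0,-1],[0,0,35,0,0,0,-1],[-5,5,45,0,0,0,-1],[-10,25,40,0,0,0,-1],[-12,40,25,0,0,0,-1]]}}

```text
clock: 16.0
tcp_pos: [0.4137, -0.2888, 0.2073]
orientation: [0.003, 0.688, 0.726, 0.001]
wrist_force: [-0.4, 0.7, -2.4]
finger_gap: 0.0551
grip_force: 75.0
```

>>> {"op": "step_arm", "data": {"deltas": [[-12,42,15,0,0,2,-1],[-12,44,10,0,0,4,-1],[-12,44,0,0,0,4,-1],[-4,45,0,0,0,4,-1],[0,45,0,0,0,4,-1]]}}

```text
clock: 16.5
tcp_pos: [0.3715, -0.0655, 0.2296]
orientation: [0.001, 0.564, 0.826, 0.001]
wrist_force: [2.4, -1.1, -2.4]
finger_gap: 0.0549
grip_force: 75.1
```

>>> {"op": "step_arm", "data": {"deltas": [[0,45,0,0,0,4,-1],[0,45,0,0,0,4,-1],[4,45,0,0,0,4,-1],[6,45,0,0,0,4,-1],[8,45,0,0,0,4,-1]]}}

```text
clock: 17.0
tcp_pos: [0.39, 0.1595, 0.2296]
orientation: [0.001, 0.411, 0.911, 0.001]
wrist_force: [1.4, -0.5, -1.6]
finger_gap: 0.055
grip_force: 75.1
```

>>> {"op": "step_arm", "data": {"deltas": [[8,35,0,0,0,4,-1],[6,25,0,0,0,3,-1],[4,20,0,0,0,0,-1],[0,0,0,0,0,0,-1],[0,0,0,0,0,0,-1]]}}

```text
clock: 17.5
tcp_pos: [0.4083, 0.2376, 0.2289]
orientation: [0.0, 0.356, 0.935, 0.001]
wrist_force: [-0.1, -0.9, -2.6]
finger_gap: 0.0546
grip_force: 75.1
```

```bash
python3 - <<'E'
from h import *
st();cap(.41,.245,.21);cap(.41,.245,.21,"wrist")
c=read_camera("wrist");W=cloud(c);P=W.reshape(-1,3)
r=P[(abs(P[:,2]-.091)<.004)&(abs(P[:,0]-.41)<.06)&(abs(P[:,1]-.244)<.06)];print(len(r),r.min(0) if len(r) else 0,r.max(0) if len(r) else 0)
E
```

```text
t 17.5 tcp [408.3 237.6 228.9] d [ 0.001  0.001 -1.   ] ty [0.665 0.747 0.002] F [-0.1 -0.9 -2.6] gap 54.6 q [ 0.36  0.11 -0.15  1.31  0.    1.08]
side top pts 1 z 0.2509 tilt [-0. -0.] rect [0.3835 0.2441] [0. 0.] 0.0 mean [0.3835 0.2441 0.2509]
wrist top pts 111 z 0.2693 tilt [-0.011 -0.004] rect [0.3902 0.2489] [0.0604 0.0167] 49.2 mean [0.3879 0.2548 0.2693]
bar 12 [0.3863 0.2346] deg 46.473915900020444
1611 [0.37105903 0.2109873  0.08700743] [0.45052888 0.28766638 0.09372306]
```

```bash
python3 - <<'E'
from h import *
c=read_camera("wrist");W=cloud(c);im=c["image"].astype(int)
k=(abs(W[...,2]-.288)<.006)&(np.hypot(W[...,0]-.408,W[...,1]-.24)<.045)&(im[...,2]>im[...,0]-200)
P=W[k];C=im[k];b=(C[:,2]>C[:,0]+40);print(k.sum(),b.sum(),P[b].min(0),P[b].max(0),np.median(P[b],0))
Q=P[b][:,:2]
for a in range(0,180,45):
    t=np.radians(a+48.3);e=Q@[np.cos(t),np.sin(t)];print(a,np.ptp(e).round(4),(e.max()+e.min())/2-np.array([.4083,.2376])@[np.cos(t),np.sin(t)])
w=P[(C[:,0]>C[:,2]*.85)&(C.min(1)>80)];v=cv2.minAreaRect(np.ascontiguousarray(w[:,:2],dtype=np.float32));print(len(w),v)
cap(.408,.238,.262)
E
```

```text
15598 13309 [0.37943978 0.20972242 0.28201036] [0.43621091 0.2661914  0.29139248] [0.40485113 0.24206559 0.28889218]
0 0.0555 4.108699391103254e-06
45 0.0562 0.00039702834645413687
90 0.0569 0.0003993520671093931
135 0.0564 0.00040050369542488085
1004 ((0.411650687456131, 0.2313435971736908), (0.08130417764186859, 0.04276528209447861), 38.587059020996094)
side top pts 24 z 0.2895 tilt [-0.051  0.001] rect [0.418  0.2253] [0.0532 0.0211] 62.7 mean [0.4154 0.2229 0.2895]
```

>>> {"op": "step_arm", "data": {"deltas": [[1.5,5,-10,0,0,0,-1],[1.5,4.6,-25,0,0,0,-1],[0,0,-30,0,0,0,-1],[0,0,-30,0,0,0,-1],[0,0,0,0,0,0,-1]]}}

```text
clock: 18.25
tcp_pos: [0.4086, 0.2458, 0.1299]
orientation: [-0.002, 0.357, 0.934, -0.001]
wrist_force: [-0.1, -0.6, -2.8]
finger_gap: 0.0552
grip_force: 75.2
```

>>> {"op": "step_arm", "data": {"deltas": [[0,0,-5,0,0,0,-1],[0,0,-5,0,0,0,-1],[0,0,-5,0,0,0,-1],[0,0,0,0,0,0,-1],[0,0,0,0,0,0,-1]]}}

```text
clock: 18.75
tcp_pos: [0.4123, 0.2474, 0.1196]
orientation: [0.001, 0.356, 0.934, 0.002]
wrist_force: [0.0, -0.4, -2.4]
finger_gap: 0.0551
grip_force: 75.3
```

```bash
python3 - <<'E'
from h import *
s=st();print(s["ft_torque"])
E
```

```text
t 18.75 tcp [412.3 247.4 119.6] d [ 0.003  0.002 -1.   ] ty [0.666 0.746 0.004] F [ 0.  -0.4 -2.4] gap 55.1 q [ 0.37  0.17 -0.35  1.05  0.    1.1 ]
[ 0.04480186 -0.03371274 -0.00181868]
```

>>> {"op": "step_arm", "data": {"deltas": [[0,0,-5,0,0,0,-1],[0,0,-5,0,0,0,-1],[0,0,-5,0,0,0,-1],[0,0,-2,0,0,0,-1],[0,0,0,0,0,0,-1]]}}

```text
clock: 19.25
tcp_pos: [0.4116, 0.2471, 0.1016]
orientation: [0.0, 0.356, 0.934, 0.001]
wrist_force: [-0.3, -0.8, -2.2]
finger_gap: 0.055
grip_force: 75.3
```

>>> {"op": "step_arm", "data": {"deltas": [[0,0,-2,0,0,0,-1],[0,0,-2,0,0,0,-1],[0,0,-2,0,0,0,-1],[0,0,0,0,0,0,-1]]}}

```text
clock: 19.65
tcp_pos: [0.4122, 0.2474, 0.0967]
orientation: [0.001, 0.356, 0.934, 0.002]
wrist_force: [-1.2, 0.3, 2.2]
finger_gap: 0.0551
grip_force: 75.9
```

```bash
python3 - <<'E'
from h import *
s=st();print(s["ft_torque"])
E
```

```text
t 19.65 tcp [412.2 247.4  96.7] d [ 0.003  0.002 -1.   ] ty [0.666 0.746 0.004] F [-1.2  0.3  2.2] gap 55.1 q [ 0.37  0.19 -0.38  0.99  0.    1.1 ]
[-0.18028672  0.24717376  0.00094485]
```

>>> {"op": "step_arm", "data": {"deltas": [[0,0,-1,0,0,0,-1],[0,0,0,0,0,-3,-1],[0,0,0,0,0,-3,-1],[0,0,0,0,0,0,-1]]}}

```text
clock: 20.05
tcp_pos: [0.4132, 0.2478, 0.0966]
orientation: [0.002, 0.405, 0.914, 0.002]
wrist_force: [-1.9, -1.2, 7.9]
finger_gap: 0.0548
grip_force: 76.6
```

>>> {"op": "step_arm", "data": {"deltas": [[0,0,0,0,0,-3,-1],[0,0,0,0,0,-3,-1],[0,0,0,0,0,0,-1]]}}

```text
clock: 20.35
tcp_pos: [0.4132, 0.248, 0.0966]
orientation: [0.002, 0.453, 0.892, 0.003]
wrist_force: [-1.1, 0.3, 6.4]
finger_gap: 0.055
grip_force: 76.5
```

>>> {"op": "step_arm", "data": {"deltas": [[0,0,0,0,0,-3,-1],[0,0,0,0,0,-2,-1],[0,0,0,0,0,0,-1]]}}

```text
clock: 20.65
tcp_pos: [0.4131, 0.248, 0.0965]
orientation: [0.002, 0.491, 0.871, 0.003]
wrist_force: [-0.6, 0.0, 6.3]
finger_gap: 0.0548
grip_force: 76.5
```

>>> {"op": "step_arm", "data": {"deltas": [[0,0,0,0,0,-3,-1],[0,0,0,0,0,-2,-1],[0,0,0,0,0,0,-1]]}}

```text
clock: 20.95
tcp_pos: [0.413, 0.2483, 0.0964]
orientation: [0.002, 0.528, 0.849, 0.003]
wrist_force: [-1.0, 0.8, 5.2]
finger_gap: 0.0547
grip_force: 76.4
```

Lug now at about −19°. I continue, pressing a little more.

>>> {"op": "step_arm", "data": {"deltas": [[0,0,-0.5,0,0,-3,-1],[0,0,0,0,0,-2,-1],[0,0,0,0,0,0,-1]]}}

```text
clock: 21.25
tcp_pos: [0.4128, 0.2483, 0.096]
orientation: [0.001, 0.565, 0.825, 0.003]
wrist_force: [-2.7, 1.3, 5.3]
finger_gap: 0.0548
grip_force: 76.6
```

>>> {"op": "step_arm", "data": {"deltas": [[0,0,0,0,0,-2,-1],[0,0,0,0,0,-2,-1],[0,0,0,0,0,0,-1]]}}

```text
clock: 21.55
tcp_pos: [0.4121, 0.2474, 0.0946]
orientation: [0.001, 0.593, 0.805, 0.001]
wrist_force: [-0.8, -0.2, -2.9]
finger_gap: 0.0547
grip_force: 75.4
```

>>> {"op": "step_arm", "data": {"deltas": [[0,0,-1,0,0,-3,-1],[0,0,-2,0,0,-1,-1],[0,0,-2,0,0,0,-1],[0,0,0,0,0,0,-1]]}}

```text
clock: 21.95
tcp_pos: [0.4121, 0.2474, 0.0899]
orientation: [0.001, 0.621, 0.784, 0.001]
wrist_force: [-0.8, -0.4, 4.6]
finger_gap: 0.0549
grip_force: 76.3
```

```bash
python3 - <<'E'
from h import *
s=st();print(s["ft_torque"])
E
```

```text
t 21.95 tcp [412.1 247.4  89.9] d [ 0.004  0.    -1.   ] ty [0.973 0.23  0.004] F [-0.8 -0.4  4.6] gap 54.9 q [ 0.37  0.2  -0.4   0.98 -0.    1.71]
[-0.1476384   0.39638512 -0.07250922]
```

>>> {"op": "step_arm", "data": {"deltas": [[0,0,-3,0,0,0,-1],[0,0,-3,0,0,0,-1],[0,0,-2.5,0,0,0,-1],[0,0,-1.5,0,0,0,-1],[0,0,0,0,0,0,-1]]}}

```text
clock: 22.45
tcp_pos: [0.4122, 0.2474, 0.0804]
orientation: [0.001, 0.621, 0.784, 0.001]
wrist_force: [-3.1, -1.1, 8.8]
finger_gap: 0.055
grip_force: 76.9
```

>>> {"op": "step_arm", "data": {"deltas": [[0,0,-0.5,0,0,-4,-1],[0,0,0,0,0,-7,-1],[0,0,0,0,0,-8,-1],[0,0,0,0,0,-8,-1],[0,0,0,0,0,-8,-1]]}}

```text
clock: 22.95
tcp_pos: [0.4134, 0.2477, 0.0805]
orientation: [0.002, 0.829, 0.559, 0.002]
wrist_force: [-1.2, -0.8, 8.9]
finger_gap: 0.0548
grip_force: 76.7
```

```bash
python3 - <<'E'
from h import *
s=st();print(s["ft_torque"])
E
```

```text
t 22.95 tcp [413.4 247.7  80.5] d [ 0.006 -0.001 -1.   ] ty [ 0.927 -0.375  0.006] F [-1.2 -0.8  8.9] gap 54.8 q [ 0.38  0.21 -0.41  0.95 -0.    2.33]
[-0.21189076  0.21659171  0.0947473 ]
```

>>> {"op": "step_arm", "data": {"deltas": [[0,0,0,0,0,-4,-1],[0,0,0,0,0,-4,-1],[0,0,0,0,0,0,-1]]}}

```text
clock: 23.25
tcp_pos: [0.4134, 0.2477, 0.0805]
orientation: [0.002, 0.865, 0.501, 0.002]
wrist_force: [-1.3, -0.9, 8.4]
finger_gap: 0.0549
grip_force: 76.9
```

```bash
python3 - <<'E'
from h import *
s=st();print(s["ft_torque"])
E
```

```text
t 23.25 tcp [413.4 247.7  80.5] d [ 0.005 -0.001 -1.   ] ty [ 0.868 -0.497  0.005] F [-1.3 -0.9  8.4] gap 54.9 q [ 0.38  0.21 -0.41  0.95 -0.    2.47]
[-0.17130178  0.37805577 -0.10704478]
```

>>> {"op": "step_arm", "data": {"deltas": [[0,0,0,0,0,-3,-1],[0,0,0,0,0,0,-1]]}}

```text
clock: 23.45
tcp_pos: [0.4134, 0.2477, 0.0805]
orientation: [0.002, 0.878, 0.479, 0.002]
wrist_force: [-1.1, -0.4, 9.6]
finger_gap: 0.0554
grip_force: 76.9
```

```bash
python3 - <<'E'
from h import *
s=st();print(s["ft_torque"])
E
```

```text
t 23.45 tcp [413.4 247.7  80.5] d [ 0.005 -0.001 -1.   ] ty [ 0.841 -0.541  0.005] F [-1.1 -0.4  9.6] gap 55.4 q [ 0.38  0.21 -0.41  0.95 -0.    2.52]
[-0.18858862  0.35821378 -0.1066728 ]
```

Turned 46° so far, with no stop torque clear of the noise yet. I continue.

>>> {"op": "step_arm", "data": {"deltas": [[0,0,0,0,0,-3,-1],[0,0,0,0,0,0,-1]]}}

```text
clock: 23.65
tcp_pos: [0.4133, 0.2477, 0.0805]
orientation: [0.002, 0.89, 0.456, 0.002]
wrist_force: [-0.9, -0.2, 9.3]
finger_gap: 0.0549
grip_force: 76.9
```

```bash
python3 - <<'E'
from h import *
s=st();print(s["ft_torque"])
E
```

```text
t 23.65 tcp [413.3 247.7  80.5] d [ 0.005 -0.002 -1.   ] ty [ 0.811 -0.585  0.005] F [-0.9 -0.2  9.3] gap 54.9 q [ 0.38  0.21 -0.41  0.95 -0.    2.57]
[-0.24631539  0.35268384 -0.1329331 ]
```

>>> {"op": "step_arm", "data": {"deltas": [[0,0,0,0,0,-3,-1],[0,0,0,0,0,0,-1]]}}

```text
clock: 23.85
tcp_pos: [0.4126, 0.2477, 0.0805]
orientation: [0.001, 0.902, 0.432, 0.001]
wrist_force: [-3.3, -0.2, 9.4]
finger_gap: 0.0545
grip_force: 77.0
```

```bash
python3 - <<'E'
from h import *
s=st();print(s["ft_torque"])
E
```

```text
t 23.85 tcp [412.6 247.7  80.5] d [ 0.004 -0.002 -1.   ] ty [ 0.78  -0.626  0.004] F [-3.3 -0.2  9.4] gap 54.5 q [ 0.38  0.21 -0.41  0.95 -0.    2.62]
[-0.10835265  0.79943075  0.11501602]
```

>>> {"op": "step_arm", "data": {"deltas": [[0,0,0,0,0,-1.5,-1],[0,0,0,0,0,0,-1]]}}

```text
clock: 24.05
tcp_pos: [0.4123, 0.2477, 0.0805]
orientation: [0.001, 0.907, 0.421, 0.001]
wrist_force: [-3.2, -0.3, 11.7]
finger_gap: 0.0553
grip_force: 76.9
```

```bash
python3 - <<'E'
from h import *
s=st();print(s["ft_torque"])
E
```

```text
t 24.05 tcp [412.3 247.7  80.5] d [ 0.003 -0.002 -1.   ] ty [ 0.764 -0.645  0.004] F [-3.2 -0.3 11.7] gap 55.3 q [ 0.38  0.21 -0.41  0.95 -0.    2.65]
[-0.16929107  0.89818435  0.58792281]
```

The stop is clearly felt (0.6 N m). I ease off and let it rise into the pockets.

>>> {"op": "step_arm", "data": {"deltas": [[0,0,0,0,0,1,-1],[0,0,2,0,0,0,-1],[0,0,2,0,0,0,-1],[0,0,1,0,0,0,-1],[0,0,0,0,0,0,-1]]}}

```text
clock: 24.55
tcp_pos: [0.4123, 0.2477, 0.0848]
orientation: [0.001, 0.903, 0.429, 0.001]
wrist_force: [-2.2, -0.5, 7.2]
finger_gap: 0.0548
grip_force: 76.3
```

```bash
python3 - <<'E'
from h import *
s=st();print(s["ft_torque"])
E
```

```text
t 24.55 tcp [412.3 247.7  84.8] d [ 0.003 -0.002 -1.   ] ty [ 0.775 -0.632  0.003] F [-2.2 -0.5  7.2] gap 54.8 q [ 0.38  0.2  -0.4   0.96 -0.    2.63]
[0.01281732 0.5568822  0.10713312]
```

>>> {"op": "step_arm", "data": {"deltas": [[0,0,1,0,0,0,-1],[0,0,0.7,0,0,0,-1],[0,0,0,0,0,0,-1]]}}

```text
clock: 24.85
tcp_pos: [0.4121, 0.2475, 0.0857]
orientation: [0.001, 0.904, 0.429, 0.0]
wrist_force: [-0.3, 2.5, 1.6]
finger_gap: 0.055
grip_force: 75.7
```

>>> {"op": "step_arm", "data": {"deltas": [[0,0,0,0,0,0,0.2],[0,0,0,0,0,0,1],[0,0,0,0,0,0,1],[0,0,0,0,0,0,1],[0,0,0,0,0,0,1]]}}

```text
clock: 25.35
tcp_pos: [0.4121, 0.2471, 0.0858]
orientation: [0.002, 0.904, 0.428, 0.0]
wrist_force: [0.1, -0.2, -0.2]
finger_gap: 0.0853
grip_force: 0.0
```

>>> {"op": "step_arm", "data": {"deltas": [[0,0,10,0,0,0,1],[0,0,25,0,0,0,1],[0,0,30,0,0,0,1],[0,0,30,0,0,0,1],[0,0,20,0,0,0,1]]}}

```text
clock: 25.85
tcp_pos: [0.4128, 0.2475, 0.2039]
orientation: [0.002, 0.904, 0.428, 0.002]
wrist_force: [-0.4, 0.0, -1.2]
finger_gap: 0.0854
grip_force: 0.0
```

>>> {"op": "step_arm", "data": {"deltas": [[-10,0,10,0,0,0,1],[0,0,0,0,0,0,1],[0,0,0,0,0,0,1]]}}

```text
clock: 26.15
tcp_pos: [0.4013, 0.2472, 0.2104]
orientation: [0.002, 0.904, 0.429, 0.0]
wrist_force: [0.1, -0.4, -0.2]
finger_gap: 0.0856
grip_force: 0.0
```

```bash
python3 - <<'E'
from h import *
s=st();cap(.412,.2475,.11,"wrist");cap(.412,.2475,.11)
c=read_camera("wrist");save(c,"w9.png",1.2)
E
```

```text
t 26.15 tcp [401.3 247.2 210.4] d [ 0.002 -0.003 -1.   ] ty [ 0.774 -0.633  0.003] F [ 0.1 -0.4 -0.2] gap 85.6 q [ 0.38  0.11 -0.19  1.27 -0.    2.64]
wrist top pts 3634 z 0.1455 tilt [0.001 0.002] rect [0.4115 0.2489] [0.0552 0.0555] 6.2 mean [0.4119 0.2497 0.1455]
bar 7 [0.4109 0.2668] deg 91.96954758710035
side top pts 49 z 0.1463 tilt [0.006 0.015] rect [0.4102 0.2412] [0.0505 0.0498] 88.3 mean [0.4052 0.2384 0.1465]
```

View pics/w9.png

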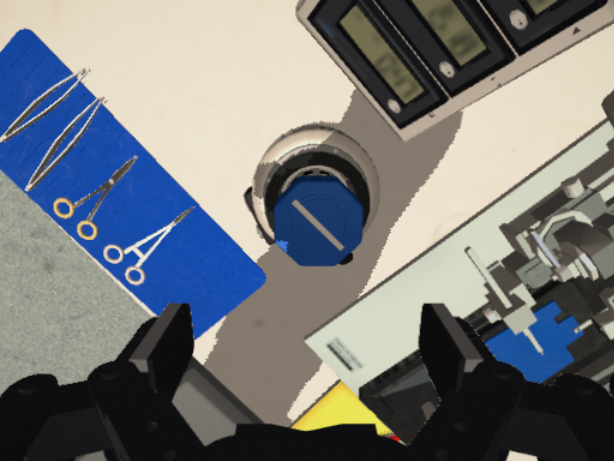

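The cartridge sits upright in the cup (cap at (318,222)). Its top is at 145.5 mm, so the foot is at about 35.5 mm and locked, and the gripper is clear. I hand in.

```bash
python3 -c "
from workcell import *
print(hand_in())"
```

```text
the job is handed in; nothing more can be done
None
```

The job is handed in, though the hand-in returned no verdict: the fresh cartridge stood free on the bench first and is now locked upright in the unit, with its foot at about 35.5 mm and the gripper clear at 26 s.

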